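# Unstack polishing wheels onto their colour pads

## Task

Take the two stacks of polishing wheels apart and set every wheel down flat and centred on the storage pad of its own colour: blue, orange, cream and teal. Lift each small wheel straight out of the large one beneath it before you lift the large one, put the wheels down rather than dropping them, and do not push the dish of cones or the compound jar about.

Things in the scene. Friction and masses are not known exactly. Their poses are not given: they have to be found in the camera images.
- wheel_blue: large polishing wheel, blue: disc 66 mm in diameter, 24 mm thick, flat underneath, with a through bore 21 mm in diameter and a thin black circle on top. About 0.12 kg. At the start it lies on the counter with a small wheel (cream or teal) plugged into its bore, so it shows as a blue ring round that. Origin: centre of its underside; z up; yaw means nothing
- wheel_orange: large polishing wheel, orange: disc 66 mm in diameter, 24 mm thick, flat underneath, with a through bore 21 mm in diameter and a thin black circle on top. About 0.12 kg. At the start it lies on the counter with a small wheel (cream or teal) plugged into its bore, so it shows as an orange ring round that. Origin: centre of its underside; z up; yaw means nothing
- wheel_cream: small polishing wheel, cream: disc 48 mm in diameter, 24 mm thick, with a steel stub 18 mm in diameter sticking out 11 mm below. About 0.075 kg. At the start it lies flat on one of the large wheels (either), stub plugged into its bore with 1.5 mm to spare all round. Origin: centre of the disc's lower face, where the stub begins (24 mm above the counter at the start); z up; yaw means nothing
- wheel_teal: small polishing wheel, teal green: disc 48 mm in diameter, 24 mm thick, with a steel stub 18 mm in diameter sticking out 11 mm below. About 0.075 kg. At the start it lies flat on one of the large wheels (either), stub plugged into its bore with 1.5 mm to spare all round. Origin: centre of the disc's lower face, where the stub begins (24 mm above the counter at the start); z up; yaw means nothing
- pad_blue: storage pad with a blue 13 mm wide band round the top of its outer part: black ring fixed on the counter, 86 mm outside, 10 mm high, with a 40 mm hole in the middle (it swallows a small wheel's stub, the disc then lies flat on the pad). A wheel set on it has its origin 10 mm above the counter. Origin: centre of its underside, on the counter
- pad_orange: storage pad with an orange 13 mm wide band round the top of its outer part: black ring fixed on the counter, 86 mm outside, 10 mm high, with a 40 mm hole in the middle (it swallows a small wheel's stub, the disc then lies flat on the pad). A wheel set on it has its origin 10 mm above the counter. Origin: centre of its underside, on the counter
- pad_cream: storage pad with a cream 13 mm wide band round the top of its outer part: black ring fixed on the counter, 86 mm outside, 10 mm high, with a 40 mm hole in the middle (it swallows a small wheel's stub, the disc then lies flat on the pad). A wheel set on it has its origin 10 mm above the counter. Origin: centre of its underside, on the counter
- pad_teal: storage pad with a teal green 13 mm wide band round the top of its outer part: black ring fixed on the counter, 86 mm outside, 10 mm high, with a 40 mm hole in the middle (it swallows a small wheel's stub, the disc then lies flat on the pad). A wheel set on it has its origin 10 mm above the counter. Origin: centre of its underside, on the counter
- media_dish: bystander: loose white dish of cream and teal plastic tumbling cones, 92 mm across the rim, 34 mm high; leave it alone. Origin: centre of its underside
- compound_jar: bystander: loose white jar of polishing compound with a red cap, 54 mm in diameter, 58 mm high; leave it alone. Origin: centre of its underside
Things that resemble listed ones, but are neither listed nor needed, are in the scene too. What is meant by the wheel_cream is not yellow, and is the larger of those in its own colour.

How it is judged (in metres and radians):
At the end, for the whole second after the job is handed in: Each of the four wheels lies flat (tilt under 0.08 rad, its disc resting on the pad to about 3 mm) on the pad of its own colour, its centre within 12 mm of the pad's centre, released and at rest (horizontal distance between wheel_blue and pad_blue below 0.012 m and z of wheel_blue in the frame of pad_blue between 0.007 and 0.0135 m and angle between each of wheel_blue, wheel_orange, wheel_cream, wheel_teal's own z axis and vertical below 0.08 rad and linear speed of each of wheel_blue, wheel_orange, wheel_cream, wheel_teal below 0.02 m/s and angular speed of each of wheel_blue, wheel_orange, wheel_cream, wheel_teal below 0.2 rad/s and horizontal distance between wheel_orange and pad_orange below 0.012 m and z of wheel_orange in the frame of pad_orange between 0.007 and 0.0135 m and horizontal distance between wheel_cream and pad_cream below 0.012 m and z of wheel_cream in the frame of pad_cream between 0.007 and 0.0135 m and horizontal distance between wheel_teal and pad_teal below 0.012 m and z of wheel_teal in the frame of pad_teal between 0.007 and 0.0135 m); the robot touches nothing.
It fails at once if a large wheel is lifted by 2 cm with a small wheel still on it ((height (world z) of wheel_blue above 0.02 m and z of wheel_cream in the frame of wheel_blue above 0.012 m and distance between wheel_cream and wheel_blue below 0.034 m) or (height (world z) of wheel_blue above 0.02 m and z of wheel_teal in the frame of wheel_blue above 0.012 m and distance between wheel_teal and wheel_blue below 0.034 m) or (height (world z) of wheel_orange above 0.02 m and z of wheel_cream in the frame of wheel_orange above 0.012 m and distance between wheel_cream and wheel_orange below 0.034 m) or (height (world z) of wheel_orange above 0.02 m and z of wheel_teal in the frame of wheel_orange above 0.012 m and distance between wheel_teal and wheel_orange below 0.034 m)).
It fails at once if a wheel is dropped onto its pad instead of being set down (faster than 0.6 m/s within 4 cm of it) ((distance between wheel_blue and pad_blue below 0.04 m and linear speed of wheel_blue above 0.6 m/s) or (distance between wheel_orange and pad_orange below 0.04 m and linear speed of wheel_orange above 0.6 m/s) or (distance between wheel_cream and pad_cream below 0.04 m and linear speed of wheel_cream above 0.6 m/s) or (distance between wheel_teal and pad_teal below 0.04 m and linear speed of wheel_teal above 0.6 m/s)).
It fails at once if the dish of cones or the compound jar is pushed by more than 3 cm or tipped over ((distance of media_dish from where it was at the start of the episode above 0.03 m or angle between media_dish's own z axis and vertical above 0.5 rad) or (distance of compound_jar from where it was at the start of the episode above 0.03 m or angle between compound_jar's own z axis and vertical above 0.5 rad)).
It also fails if it takes over 102 s, if anything falls off the work surface, if the arm or the gripper's body presses on something with over 40 N, if the wrist force passes 120 N, or if a joint passes its speed limit or range.

## Robot

A 6-joint arm with a two-finger parallel gripper is mounted at the origin on the work surface. World frame = base frame: x ahead of the robot, y to its left, z up, the work surface at z = 0. Lengths are in mm, angles in degrees, forces in N, time in s.
With the tool pointing down it reaches from about 300 to 850 mm from the base axis. Payload 4.2 kg.
Tool frame: the origin (TCP) lies between the finger pads; the fingertips stand ahead of it and the grasp point (between the pads) lies 8 mm behind it (env.tip_reach is the x of the fingertips in the tool frame, in mm); x points along the fingers, y is the direction in which the jaws open and shut, and the axes are right-handed (so a half turn about x gives the same grasp; the last joint's range is limited). The gripper opens to 91 mm and grips with 3 to 60 N. Pads are 32 mm wide; open, the fingers measure 118 mm over their backs; the gripper's body (76 mm by 178 mm) begins 60 mm behind the grasp point.
Start: joints at [75.287, 18.312, 89.639, -0, 72.044, -1.146], TCP at [134.892, 558.969, 224.976] pointing down, gripper open.
Joint ranges: [-177.97, 177.97], [-48.28, 115.42], [12.27, 149.76], [-77.06, 257.06], [2.81, 150.46], [-146.56, 146.56]. Speed limits (degrees/s): [147.25, 147.25, 180, 180, 180, 180].

## Interface

Orientations are given as [roll, pitch, yaw] about the fixed x, y, z axes, in that order (R = Rz(yaw) Ry(pitch) Rx(roll)).
In Python, from workcell import env, cams gives the robot as it stands.
- The arm moves only by the tool arm_command, never from a script. Its argument "deltas" is a list of rows, each a list of 3 entries, a list of its own where there are three numbers: the opening, from 0 (shut) to 1 (fully open), then the shift along the world's x, y, z in mm, then the turn about the world's z in rad. A call has 1 to 20 rows; each row is the pose to reach, as a shift and turn from the pose commanded when the call began; what a row does not reach only later rows make up. A row lasts 1/10 s, in which the tool goes at most 50 mm and 8.59 degrees, less where a joint would pass 70% of its speed; a pose out of reach is approached as far as the arm can. A call with a gripper value outside its range is refused whole. The fingers move at their own pace and stop on an object; "grip_force" is the grip in N (left out, the last holds). Time passes only in rows, so rows that repeat a pose let the fingers close. It gives the time, the measured TCP pose, the force and the opening at its end, in the units of the state.
- env.state(): the state, without advancing time (a new reading comes with each control period).
- cams.grab_frame(name): name is "side" or "top"; returns a dict with "img" (400x640x3 uint8, red, green, blue), "K" (3x3 intrinsics, pixels), "rvec" (rotation vector, rad) and "tvec" (3), from world to camera coordinates, as OpenCV has them. Camera axes: x right, y down, z forward; pixel columns grow to the right and rows downward; lengths in mm; the calibration is good to about 2 mm. A picture is of the moment at which its call begins. There is no depth.
- env.job_done(): hands the job in, once; it reports no verdict.
Trained networks look in a picture, given as the dict that the camera call returned (one of the last four; its "shot" number tells which), for a name from the list of things; names that differ only in an ending like _2 or _b are one class to them, and where a whole thing is asked for, a point or a joint stands for the part that bears it (a point fixed in the world has none). Each returns a list of dicts, best first, with "conf" (0 to 1); they miss things now and then, are a little off and sometimes report something else, mostly with a low value. They report only what shows in the picture. A call takes as long as a camera call. They do not tell look-alikes from the thing itself.
- cams.silhouettes(picture, name): "region" (400x640 bool, what is visible of it) and "centre" ([column, row] in pixels, amid what is visible of it).
The state is a dict: "time_s": time; "qpos": joint angles; "qvel": joint speeds; "effort": joint torques, N m; "ee_pos": TCP position; "ee_rot": TCP orientation; "force": force on the tool from outside, world axes, zero at the start; "torque": the same for the moment, N m; "gripper_width": finger opening in mm.
Only numpy, scipy, OpenCV 4.12 (cv2) and the standard library are available. Lean on these libraries where they do the work, as an engineer would, in place of code of your own. Each camera call takes 0.05 s, during which the arm holds its last target.

## Working session

There is one attempt and no reset: what is moved stays moved. The work goes in short steps, Python scripts to look and compute and a tool call to move; the robot and the scene stay as the last step left them, time stands still between calls to the robot, and variables do not carry over. Pictures are saved under pics/ and viewed, and the job is handed in when it is done.

Besides the shell and the picture viewer there is one more tool, called after ">>>" by a JSON object that holds its "method" and its "body". arm_command: Moves the arm, as the interface text tells. Its arguments: {"type":"object","properties":{"deltas":{"type":"array","items":{"type":"array"}},"grip_force":{"type":"number"}},"required":["deltas"]}

```bash
mkdir -p pics; ls; python3 - <<'E'
from workcell import env, cams
import cv2
print(env.state(), env.tip_reach)
for n in ("side","top"):
    p=cams.grab_frame(n); cv2.imwrite(f"pics/{n}0.png",p["img"][:,:,::-1]); print(n,p["K"].tolist(),p["rvec"],p["tvec"])
E
```

```text
pics
{'time_s': 0.0, 'qpos': array([ 7.52867035e+01,  1.83499348e+01,  8.97076207e+01,  6.95062162e-04,
        7.20426361e+01, -1.14499281e+00]), 'qvel': array([-0.00490915, -0.01294922,  0.06418617, -0.0694492 ,  0.08582774,
        0.04624845]), 'effort': array([ 1.98223388e-03, -4.12473428e+01, -2.31979609e+01,  7.28976564e-02,
        4.55199892e-02, -1.21119401e-04]), 'ee_pos': array([134.75900083, 558.47900532, 224.12913347]), 'ee_rot': array([ -91.52288949,   89.89980619, -105.09140805]), 'force': array([ 0.2328621 , -0.21511955,  0.79323433]), 'torque': array([0.02878478, 0.01873094, 0.03034462]), 'gripper_width': 91.10986511395582} 11.0
side [[380.4274402933377, 0.0, 320.2954289486564], [0.0, 380.4274402933377, 200.84117088366568], [0.0, 0.0, 1.0]] [ 0.40693513 -2.75032726  1.14705392] [471.07887688 135.45658787 844.2813323 ]
top [[389.45273274892793, 0.0, 317.177804408933], [0.0, 389.45273274892793, 192.458939340869], [0.0, 0.0, 1.0]] [ 2.01755478 -2.18917223  0.24433668] [ 32.96954231 517.11354926 860.37313113]
```

View pics/side0.png

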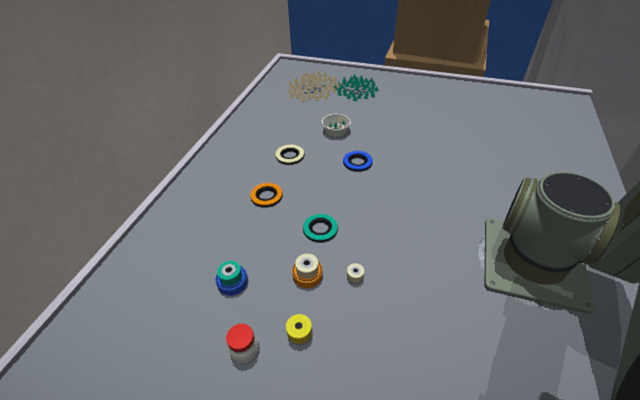

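View pics/top0.png

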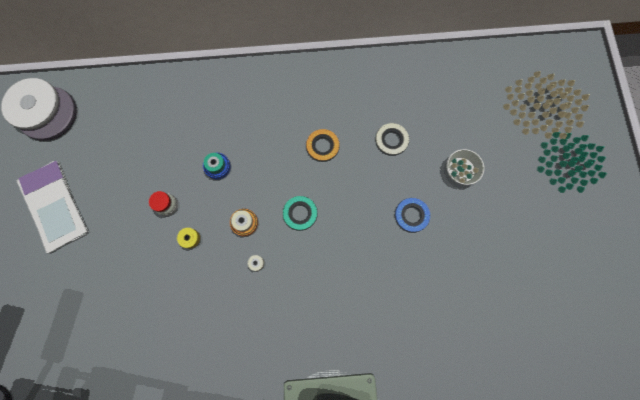

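```bash
cat > h.py <<'E'
from workcell import env, cams
import cv2, numpy as np
from scipy.optimize import least_squares
def grab(): return {n:cams.grab_frame(n) for n in ("side","top")}
def proj(p,X): return cv2.projectPoints(np.asarray(X,float).reshape(-1,3),p["rvec"],p["tvec"],p["K"],None)[0][:,0]
a=np.linspace(0,2*np.pi,72,endpoint=False)
def hull(p,c,r,h):  # c = centre of underside
    pts=np.concatenate([np.c_[c[0]+r*np.cos(a),c[1]+r*np.sin(a),0*a+c[2]+z] for z in (0,h)])
    return cv2.convexHull(proj(p,pts).astype(np.float32))
def feat(hl):  # centroid of a polygon
    m=cv2.moments(hl); return np.array([m["m10"]/m["m00"],m["m01"]/m["m00"]])
def rfeat(region):
    u=region.astype(np.uint8); cs,_=cv2.findContours(u,cv2.RETR_EXTERNAL,cv2.CHAIN_APPROX_NONE)
    c=max(cs,key=cv2.contourArea); hl=cv2.convexHull(c)
    f=np.zeros_like(u); cv2.fillConvexPoly(f,hl,1); ys,xs=np.nonzero(f); return np.array([xs.mean(),ys.mean()]),int(f.sum())
def locate(obs,r,h,x0=(500,100,10),zfix=None):
    # obs: list of (picture, centroid)
    def res(v):
        c=np.array([v[0],v[1],v[2] if zfix is None else zfix])
        return np.concatenate([feat(hull(p,c,r,h))-o for p,o in obs])
    v0=x0 if zfix is None else x0[:2]
    s=least_squares(res,v0,x_scale=10.)
    return s.x,s.fun
def ray0(p,uv,z):
    R=cv2.Rodrigues(p["rvec"])[0];C=-R.T@p["tvec"]; d=R.T@np.linalg.inv(p["K"])@np.array([*uv,1.]); return C+d*(z-C[2])/d[2]
E
python3 - <<'E'
from h import *
P=grab()
dims=dict(wheel_cream=(24,24),wheel_teal=(24,24),wheel_blue=(33,24),wheel_orange=(33,24),pad_blue=(43,10),pad_orange=(43,10),pad_cream=(43,10),pad_teal=(43,10),media_dish=(46,34),compound_jar=(27,58))
for n,(r,h) in dims.items():
    D={}
    for v in P:
        D[v]=[(d,*rfeat(d["region"])) for d in cams.silhouettes(P[v],n)[:3]]
        print(n,v,[(round(d["conf"],2),np.round(c,1).tolist(),s) for d,c,s in D[v]])
    best=None
    for i,a1 in enumerate(D["side"]):
        for j,b in enumerate(D["top"]):
            g=ray0(P["top"],b[1],10)
            x,f=locate([(P["side"],a1[1]),(P["top"],b[1])],r,h,(g[0],g[1],10))
            hs=[int(cv2.contourArea(hull(P[k],x,r,h))) for k in P]
            print("   ",i,j,np.round(x,1),"res",np.round(f,1),"areas exp",hs)
E
```

```text
wheel_cream side [(0.92, [306.4, 265.2], 489), (0.89, [298.7, 328.0], 642), (0.6, [355.1, 272.2], 248)]
wheel_cream top [(0.8, [242.0, 220.7], 324), (0.74, [255.7, 262.7], 206), (0.56, [188.3, 237.0], 382)]
    0 0 [471.1 170.1  10.9] res [ 0.1  1.5  2.6 -0.2] areas exp [468, 355]
    0 1 [424.3 158.1  10. ] res [ 22.5   2.5  -5.3 -23.1] areas exp [471, 358]
    0 2 [459.6 236.   10. ] res [-5.  28.8 29.2 -9.4] areas exp [535, 368]
    1 0 [448.3 256.1   7.4] res [  4.8 -23.4 -32.5  12.3] areas exp [559, 371]
    1 1 [416.6 239.9   4.9] res [ 22.5 -25.6 -38.9 -16.9] areas exp [550, 371]
    1 2 [441.4 306.8   9.5] res [-0.6 -0.1 -0.2  0.6] areas exp [627, 385]
    2 0 [425.5 161.7  11.8] res [-27.1  -3.8   6.8  18.3] areas exp [475, 360]
    2 1 [368.6 149.9   9.7] res [ 0.1 -1.3 -0.7  0.2] areas exp [481, 364]
    2 2 [399.7 244.4  43.6] res [-26.5  23.9  22.4  14.9] areas exp [600, 411]
wheel_teal side []
wheel_teal top [(0.87, [213.9, 162.9], 346), (0.6, [412.7, 215.0], 933)]
wheel_blue side [(0.95, [232.3, 280.9], 701), (0.2, [266.0, 194.0], 689)]
wheel_blue top [(0.63, [220.6, 1
[... 871 characters left out ...]
 [320.0, 227.6], 772)]
pad_teal top [(0.86, [299.8, 212.6], 947)]
    0 0 [480.4  38.1   9.6] res [ 0.7 -2.8 -0.6  0.4] areas exp [845, 983]
media_dish side [(0.77, [335.8, 124.4], 477)]
media_dish top [(0.62, [465.3, 166.7], 1059), (0.29, [412.7, 214.7], 1006)]
    0 0 [ 560.5 -378.2    8.3] res [-0.4 -1.1 -0.9  0.2] areas exp [632, 1278]
    0 1 [ 483.  -253.1   10. ] res [ 13.7  25.5   6.2 -13.4] areas exp [778, 1280]
compound_jar side [(0.83, [242.0, 342.9], 1053), (0.66, [289.8, 153.6], 467)]
compound_jar top [(0.77, [163.4, 203.3], 546)]
    0 0 [525.5 367.   10.7] res [ 0.1 -2.7 -3.6  0.2] areas exp [1163, 637]
    1 0 [525.2 159.8  10. ] res [-5.7 98.9 83.1 -6.6] areas exp [801, 539]
```

```bash
python3 - <<'E'
s=open('h.py').read()
i=s.index("    v0=x0 if"); j=s.index("def ray0")
s=s[:i]+'''    v0=np.array(x0 if zfix is None else x0[:2],float)
    s=least_squares(lambda u:res(v0+100*(u-1)),np.ones(len(v0)),diff_step=0.01)
    return v0+100*(s.x-1),s.fun
'''+s[j:]
s+='''
HUE=dict(blue=((100,130),90),orange=((8,20),120),teal=((72,92),90),cream=((15,40),15))
def cmask(p,col,box):
    hsv=cv2.cvtColor(p["img"],cv2.COLOR_RGB2HSV); (lo,hi),s=HUE[col]
    m=(hsv[...,0]>=lo)&(hsv[...,0]<=hi)&(hsv[...,1]>=s)&(hsv[...,2]>60)
    if col=="cream": m&=(hsv[...,1]<110)&(hsv[...,2]>120)
    x0,y0,x1,y1=box; o=np.zeros_like(m); o[y0:y1,x0:x1]=m[y0:y1,x0:x1]
    n,l,st,_=cv2.connectedComponentsWithStats(o.astype(np.uint8)); 
    return l==1+np.argmax(st[1:,4])
'''
open('h.py','w').write(s)
E
python3 - <<'E'
from h import *
P=grab()
B=dict(wheel_cream=((306,265),(242,221),24,24),wheel_teal=((230,270),(214,163),24,24),
 pad_blue=((358,160),(412,215),43,10),pad_orange=((266,194),(323,145),43,10),pad_cream=((290,154),(392,138),43,10),pad_teal=((320,227),(300,213),43,10))
out=[]
for n,(s,t,r,h) in B.items():
    obs=[];ar=[];obn=[]
    for v,(u,w) in (("side",s),("top",t)):
        k=26
        m=cmask(P[v],n.split("_")[1],(u-k,w-k,u+k,w+k)); c,A=rfeat(m); obs.append((P[v],c)); ar.append(A)
        d=[q for q in cams.silhouettes(P[v],n) if np.hypot(*(rfeat(q["region"])[0]-[u,w]))<8]
        print(n,v,"colour",np.round(c,1),A,"net",[(np.round(rfeat(q["region"])[0],1).tolist(),rfeat(q["region"])[1]) for q in d])
        if d: obn.append((P[v],rfeat(d[0]["region"])[0]))
    g=ray0(P["top"],obs[1][1],10)
    for lab,ob in (("col",obs),("net",obn)):
        if len(ob)<2: continue
        x,f=locate(ob,r,h,(g[0],g[1],10)); print("  ",lab,np.round(x,1),"res",np.round(f,2),"exp",[int(cv2.contourArea(hull(P[k],x,r,h))) for k in P])
tiles=[]
for v,(u,w) in (("side",(307,270)),("side",(355,272)),("top",(243,222)),("side",(230,275)),("top",(215,165)),("top",(323,145))):
    tiles.append(cv2.resize(P[v]["img"][w-24:w+24,u-24:u+24],(240,240),interpolation=cv2.INTER_NEAREST))
cv2.imwrite("pics/crop.png",np.vstack([np.hstack(tiles[:3]),np.hstack(tiles[3:])])[:,:,::-1])
E
```

```text
wheel_cream side colour [306.2 262.5] 374 net [([306.5, 265.8], 470)]
wheel_cream top colour [240.4 219.6] 386 net [([242.1, 220.6], 367)]
   col [469.4 175.7  34.4] res [-0.24 -0.06  0.06  0.28] exp [492, 375]
   net [469.4 174.4  20.8] res [-0.09 -0.02  0.02  0.1 ] exp [480, 364]
wheel_teal side colour [228.8 272. ] 480 net [([229.2, 272.5], 541)]
wheel_teal top colour [213.6 162.2] 325 net [([214.3, 163.2], 362)]
   col [619.5 238.   24.4] res [-0.12 -0.04  0.04  0.14] exp [508, 361]
   net [618.7 237.3  21.7] res [ 0.19  0.06 -0.06 -0.22] exp [505, 359]
pad_blue side colour [357.5 159.6] 478 net [([357.8, 160.4], 520)]
pad_blue top colour [412.2 214.5] 957 net [([412.5, 214.8], 977)]
   col [ 455.  -237.9    4.1] res [-0.11 -0.02  0.02  0.09] exp [515, 993]
   net [ 454.5 -239.6   -0. ] res [-0.18 -0.04  0.03  0.15] exp [512, 985]
pad_orange side colour [265.8 193.7] 594 net [([266.1, 194.0], 652)]
pad_orange top colour [322.3 144.6] 825 net [([323.0, 144.6], 911)]
   col [654.9 -33.4   1.6] res [ 0.04  0.01 -0.01 -0.04] exp [655, 878]
   net [655.5 -35.2  -1.3] res [-0.02 -0.01  0.01  0.02] exp [651, 873]
pad_cream side colour [289.2 152.9] 434 net [([289.4, 154.1], 448)]
pad_cream top colour [392.1 138.1] 824 net [([392.2, 138.8], 895)]
   col [ 656.6 -213.5    4.1] res [-0.01 -0.    0.    0.01] exp [479, 882]
   net [ 656.7 -214.7   -1.5] res [-0.01 -0.    0.    0.01] exp [477, 873]
pad_teal side colour [319.9 226.4] 765 net [([320.1, 227.0], 846)]
pad_teal top colour [299.5 212.6] 949 net [([300.0, 212.8], 973)]
   col [482.7  37.4   2.6] res [-0.03 -0.01  0.01  0.03] exp [837, 968]
   net [482.6  36.4  -0.7] res [-0.02 -0.01  0.    0.02] exp [833, 961]
```

View pics/crop.png

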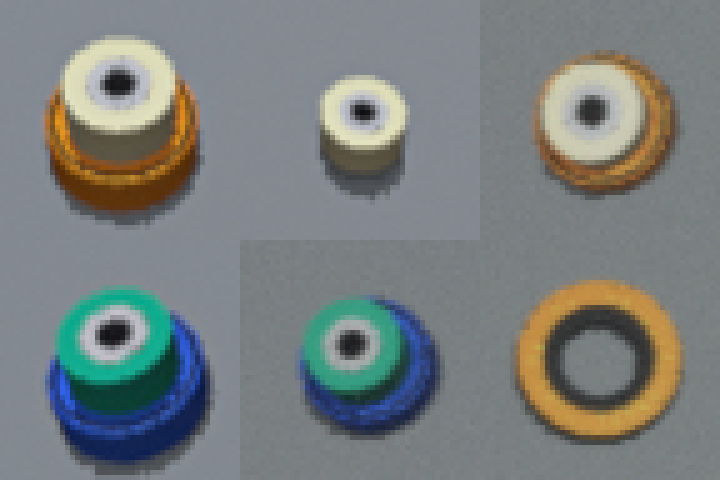

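```bash
python3 - <<'E'
from h import *
from scipy.spatial.transform import Rotation as R
print(R.from_euler('xyz',env.state()['ee_rot'],degrees=True).as_matrix().round(3), env.state()['time_s'])
E
```

```text
[[ 0.     0.235  0.972]
 [ 0.     0.972 -0.235]
 [-1.     0.     0.   ]] 1.9
```

>>> {"method": "arm_command", "body": {"deltas": [[1,[334.5,-384.5,-60],0],[1,[334.5,-384.5,-60],0],[1,[334.5,-384.5,-60],0],[1,[334.5,-384.5,-60],0],[1,[334.5,-384.5,-60],0],[1,[334.5,-384.5,-60],0],[1,[334.5,-384.5,-60],0],[1,[334.5,-384.5,-60],0],[1,[334.5,-384.5,-60],0],[1,[334.5,-384.5,-60],0],[1,[334.5,-384.5,-105],0],[1,[334.5,-384.5,-105],0],[1,[334.5,-384.5,-105],0],[1,[334.5,-384.5,-105],0],[1,[334.5,-384.5,-105],0],[1,[334.5,-384.5,-105],0]], "grip_force": 15}}

```text
time_s: 3.5
ee_pos: [469.6, 175.5, 121.3]
ee_rot: [35.9, 89.8, 22.4]
force: [-0.1, 0.6, 0.1]
gripper_width: 91.1
```

>>> {"method": "arm_command", "body": {"deltas": [[1,[0,0,-25],0],[1,[0,0,-45],0],[1,[0,0,-60],0],[1,[0,0,-70],0],[1,[0,0,-76],0],[1,[0,0,-80],0],[1,[0,0,-81],0],[1,[0,0,-81],0],[1,[0,0,-81],0],[1,[0,0,-81],0]]}}

```text
time_s: 4.5
ee_pos: [469.7, 174.5, 39.4]
ee_rot: [37.4, 89.9, 23.8]
force: [0.0, 0.0, 0.0]
gripper_width: 91.3
```

```bash
python3 - <<'E'
from h import *
P=grab()
t=[cv2.resize(P[v]["img"][w-40:w+40,u-40:u+40],(390,390)) for v,(u,w) in (("side",(307,265)),("top",(240,222)))]
cv2.imwrite("pics/c1.png",np.hstack(t)[:,:,::-1])
E
```

```text
(no output)
```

View pics/c1.png

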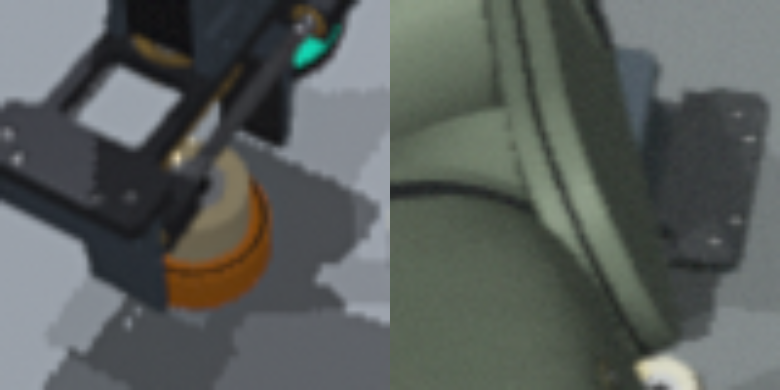

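The fingers straddle the cream wheel (side view, left tile, about (205,200)). Closing on it and lifting a little.

>>> {"method": "arm_command", "body": {"deltas": [[0.3,[0,0,0],0],[0.3,[0,0,0],0],[0.3,[0,0,0],0],[0.3,[0,0,0],0],[0.3,[0,0,0],0],[0.3,[0,0,0],0],[0.3,[0,0,0],0],[0.3,[0,0,0],0],[0.3,[0,0,2],0],[0.3,[0,0,4],0],[0.3,[0,0,7],0],[0.3,[0,0,10],0],[0.3,[0,0,10],0]]}}

```text
time_s: 5.9
ee_pos: [469.7, 174.6, 49.5]
ee_rot: [36.2, 89.9, 22.6]
force: [-0.2, 0.1, -1.9]
gripper_width: 47.3
```

Downward force 1.9 N equals both wheels' weight, which is suspicious, so I look before lifting on.

```bash
python3 - <<'E'
from h import *
print(env.state()['force'],env.state()['gripper_width'])
P=grab()
t=[cv2.resize(P[v]["img"][w-40:w+40,u-40:u+40],(390,390)) for v,(u,w) in (("side",(307,265)),("top",(240,222)))]
cv2.imwrite("pics/c2.png",np.hstack(t)[:,:,::-1])
for i in range(3): cams.grab_frame("side"); print(env.state()['force'])
E
```

```text
[-0.15498519  0.13163833 -1.93343933] 47.31836311193227
[ 0.69853225 -0.39188231 -0.49325397]
[ 0.56358137 -0.20981655 -1.54087803]
[ 0.74495291  0.31733669 -0.55734121]
```

View pics/c2.png

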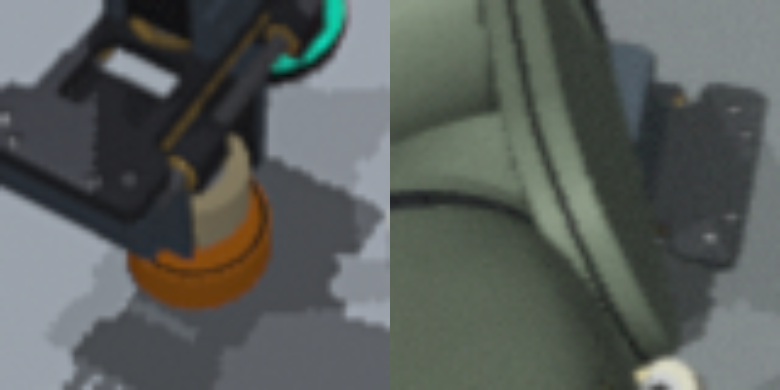

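>>> {"method": "arm_command", "body": {"deltas": [[0.3,[0,0,10],0],[0.3,[0,0,30],0],[0.3,[0,0,55],0],[0.3,[0,0,75],0],[0.3,[0,0,81],0],[0.3,[187,-388.5,81],0],[0.3,[187,-388.5,81],0],[0.3,[187,-388.5,81],0],[0.3,[187,-388.5,81],0],[0.3,[187,-388.5,81],0],[0.3,[187,-388.5,81],0],[0.3,[187,-388.5,81],0],[0.3,[187,-388.5,81],0],[0.3,[187,-388.5,81],0],[0.3,[187,-388.5,81],0],[0.3,[187,-388.5,81],0],[0.3,[187,-388.5,81],0],[0.3,[187,-388.5,61],0],[0.3,[187,-388.5,41],0],[0.3,[187,-388.5,31],0]]}}

```text
time_s: 8.15
ee_pos: [655.0, -212.1, 78.4]
ee_rot: [169.6, 89.8, 156.2]
force: [-1.0, 0.6, -1.5]
gripper_width: 47.7
```

```bash
python3 - <<'E'
from h import *
s=env.state(); print(s['ee_pos'],s['force'],s['gripper_width'])
P=grab()
t=[cv2.resize(P[v]["img"][w-40:w+40,u-40:u+40],(390,390)) for v,(u,w) in (("side",(290,150)),("side",(307,265)))]
cv2.imwrite("pics/c3.png",np.hstack(t)[:,:,::-1])
E
```

```text
[ 655.0268177  -212.09465639   78.43839671] [-1.04424338  0.59426533 -1.46210936] 47.68411199266072
```

View pics/c3.png

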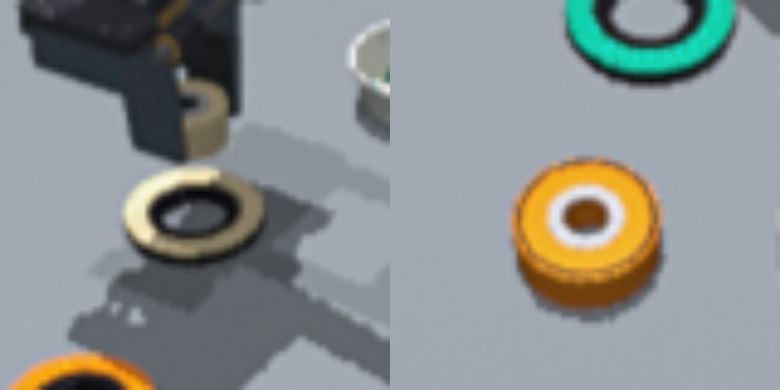

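Cream wheel is held level above the cream pad; orange wheel stayed at side (307,268). Lowering.

>>> {"method": "arm_command", "body": {"deltas": [[0.3,[0,0,-10],0],[0.3,[0,0,-22],0],[0.3,[0,0,-34],0],[0.3,[0,0,-43],0],[0.3,[0,0,-48],0],[0.3,[0,0,-51],0],[0.3,[0,0,-53],0],[0.3,[0,0,-54],0],[0.3,[0,0,-55],0],[0.3,[0,0,-55],0],[0.3,[0,0,-55],0]]}}

```text
time_s: 9.35
ee_pos: [656.7, -214.1, 25.9]
ee_rot: [-2.1, 89.9, -15.7]
force: [-1.4, 1.3, 4.1]
gripper_width: 47.6
```

>>> {"method": "arm_command", "body": {"deltas": [[0.7,[0,0,0],0],[0.85,[0,0,0],0],[0.9,[0,0,0],0],[0.9,[0,0,0],0],[0.9,[0,0,0],0],[0.9,[0,0,10],0],[0.9,[0,0,40],0],[1,[0,0,80],0],[1,[0,0,105],0],[1,[-37.5,451.5,105],0],[1,[-37.5,451.5,105],0],[1,[-37.5,451.5,105],0],[1,[-37.5,451.5,105],0],[1,[-37.5,451.5,105],0],[1,[-37.5,451.5,105],0],[1,[-37.5,451.5,105],0],[1,[-37.5,451.5,105],0],[1,[-37.5,451.5,105],0],[1,[-37.5,451.5,105],0],[1,[-37.5,451.5,105],0]]}}

```text
time_s: 11.35
ee_pos: [618.6, 238.7, 130.5]
ee_rot: [-2.0, 90.0, -15.5]
force: [-0.3, -0.6, 0.7]
gripper_width: 91.0
```

```bash
python3 - <<'E'
from h import *
s=env.state(); print(s['ee_pos'],s['force'],s['gripper_width'])
P=grab()
t=[cv2.resize(P[v]["img"][w-30:w+30,u-30:u+30],(260,260)) for v,(u,w) in (("side",(290,150)),("top",(392,138)),("side",(307,270)))]
cv2.imwrite("pics/c4.png",np.hstack(t)[:,:,::-1]); cv2.imwrite("pics/full4.png",P["side"]["img"][:,:,::-1])
for n in ("wheel_cream","wheel_orange"):
  for v in P: print(n,v,[(round(d["conf"],2),np.round(rfeat(d["region"])[0],1).tolist()) for d in cams.silhouettes(P[v],n)])
m=cmask(P["side"],"orange",(280,240,335,300)); c,A=rfeat(m)
print("orange",c,A,locate([(P["side"],c)],33,24,(469,174,0),zfix=0))
E
```

```text
[618.64891614 238.749385   130.45696837] [-0.31462441 -0.58689762  0.74162209] 90.97389657857327
wheel_cream side [(0.73, [355.0, 272.1]), (0.7, [289.5, 148.5]), (0.63, [298.5, 328.1]), (0.58, [335.6, 124.1]), (0.37, [242.2, 342.4])]
wheel_cream top [(0.76, [394.1, 136.1]), (0.54, [255.6, 262.7])]
wheel_orange side [(0.79, [306.6, 272.1]), (0.23, [267.7, 194.2])]
wheel_orange top [(0.89, [244.4, 222.3])]
orange [307.12679739 272.40784314] 765 (array([468.16018671, 176.14572298]), array([-1.59712954e-08,  3.84705743e-07]))
```

View pics/c4.png

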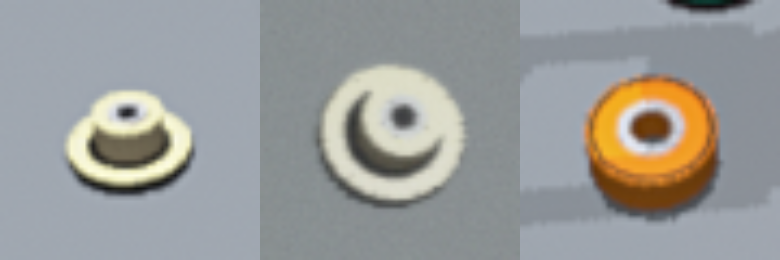

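View pics/full4.png

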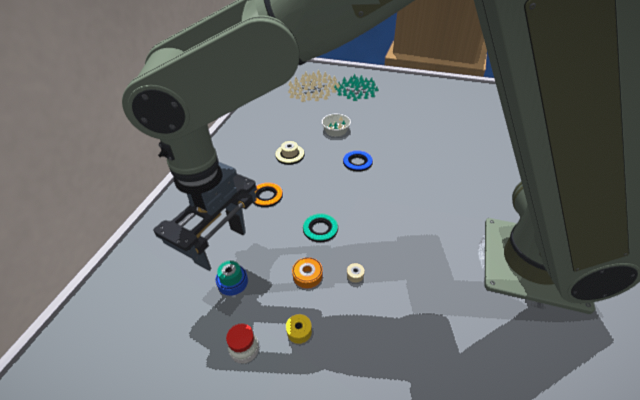

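Cream wheel stands on its pad (side (290,148)). Now teal.

>>> {"method": "arm_command", "body": {"deltas": [[1,[0,0,-30],0],[1,[0,0,-55],0],[1,[0,0,-72],0],[1,[0,0,-82],0],[1,[0,0,-88],0],[1,[0,0,-91],0],[1,[0,0,-91],0],[0.3,[0,0,-91],0],[0.3,[0,0,-91],0],[0.3,[0,0,-91],0],[0.3,[0,0,-91],0],[0.3,[0,0,-91],0],[0.3,[0,0,-91],0],[0.3,[0,0,-91],0],[0.3,[0,0,-91],0],[0.3,[0,0,-89],0],[0.3,[0,0,-86],0],[0.3,[0,0,-82],0],[0.3,[0,0,-77],0],[0.3,[0,0,-77],0]]}}

```text
time_s: 13.65
ee_pos: [619.5, 237.7, 54.1]
ee_rot: [34.4, 89.9, 20.8]
force: [-0.7, -0.1, -0.4]
gripper_width: 48.0
```

```bash
python3 - <<'E'
from h import *
P=grab()
t=[cv2.resize(P[v]["img"][w-40:w+40,u-40:u+40],(390,390)) for v,(u,w) in (("side",(230,270)),("top",(215,165)))]
cv2.imwrite("pics/c5.png",np.hstack(t)[:,:,::-1])
print(rfeat(cmask(P["top"],"cream",(360,110,425,170))))
a=[q for q in cams.silhouettes(P["side"],"wheel_cream")]
for q in a: print(q["conf"],rfeat(q["region"]))
E
```

```text
(array([392.0615199 , 138.17129071]), 829)
0.78 (array([355.31799163, 272.0334728 ]), 239)
0.75 (array([298.65337955, 328.72963605]), 577)
0.49 (array([289.54166667, 148.32407407]), 216)
```

View pics/c5.png

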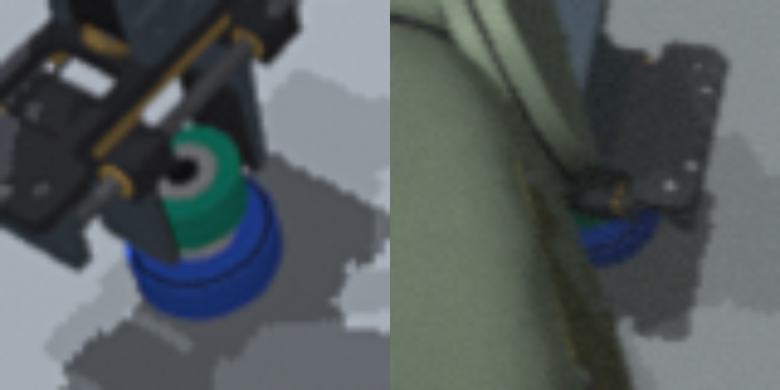

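Steel stub visible below the teal disc, blue wheel left in place. Carry it on to the teal pad.

>>> {"method": "arm_command", "body": {"deltas": [[0.3,[0,0,15],0],[0.3,[0,0,40],0],[0.3,[0,0,65],0],[0.3,[0,0,77],0],[0.3,[-136.5,-200.5,77],0],[0.3,[-136.5,-200.5,77],0],[0.3,[-136.5,-200.5,77],0],[0.3,[-136.5,-200.5,77],0],[0.3,[-136.5,-200.5,77],0],[0.3,[-136.5,-200.5,77],0],[0.3,[-136.5,-200.5,77],0],[0.3,[-136.5,-200.5,77],0],[0.3,[-136.5,-200.5,60],0],[0.3,[-136.5,-200.5,40],0],[0.3,[-136.5,-200.5,20],0],[0.3,[-136.5,-200.5,10],0],[0.3,[-136.5,-200.5,10],0]]}}

```text
time_s: 15.5
ee_pos: [482.0, 37.7, 61.7]
ee_rot: [-167.2, 89.8, 179.3]
force: [-0.4, -0.0, -1.4]
gripper_width: 47.3
```

>>> {"method": "arm_command", "body": {"deltas": [[0.3,[0,0,-12],0],[0.3,[0,0,-22],0],[0.3,[0,0,-29],0],[0.3,[0,0,-33],0],[0.3,[0,0,-36],0],[0.3,[0,0,-37],0],[0.3,[0,0,-38],0],[0.3,[0,0,-38],0],[0.3,[0,0,-38],0]]}}

```text
time_s: 16.4
ee_pos: [482.5, 36.9, 26.0]
ee_rot: [23.6, 90.0, 10.0]
force: [-2.0, 0.7, 6.4]
gripper_width: 47.6
```

>>> {"method": "arm_command", "body": {"deltas": [[0.7,[0,0,0],0],[0.85,[0,0,0],0],[0.9,[0,0,0],0],[0.9,[0,0,0],0],[0.9,[0,0,0],0],[0.9,[0,0,10],0],[0.9,[0,0,40],0],[1,[0,0,80],0],[1,[0,0,105],0],[1,[137,200,105],0],[1,[137,200,105],0],[1,[137,200,105],0],[1,[137,200,105],0],[1,[137,200,105],0],[1,[137,200,105],0],[1,[137,200,105],0],[1,[137,200,105],0]]}}

```text
time_s: 18.1
ee_pos: [618.6, 236.0, 130.1]
ee_rot: [-134.4, 89.9, -147.9]
force: [-0.1, -0.5, 0.6]
gripper_width: 91.6
```

```bash
cat > look.py <<'E'
from h import *
import sys
P=grab(); 
cv2.imwrite(f"pics/s{sys.argv[1]}.png",P["side"]["img"][:,:,::-1]); cv2.imwrite(f"pics/t{sys.argv[1]}.png",P["top"]["img"][:,:,::-1])
for n in ("wheel_cream","wheel_teal","wheel_blue","wheel_orange"):
  D={v:[(round(d["conf"],2),*rfeat(d["region"])) for d in cams.silhouettes(P[v],n)] for v in P}
  r=24 if n in("wheel_cream","wheel_teal") else 33
  for v in P: print(n,v,[(a,np.round(b,1).tolist(),c) for a,b,c in D[v]])
  for q in D["side"]:
    g=ray0(P["side"],q[1],20)
    for t in D["top"]:
      x,f=locate([(P["side"],q[1]),(P["top"],t[1])],r,24,(g[0],g[1],10))
      if np.abs(f).max()<1.5: print("   3D",np.round(x,1),np.round(f,1))
    if 1: print("   side only z0/z10",np.round(locate([(P["side"],q[1])],r,24,(g[0],g[1],10),zfix=0)[0],1),np.round(locate([(P["side"],q[1])],r,24,(g[0],g[1],10),zfix=10)[0],1))
E
python3 look.py 6
```

```text
wheel_cream side [(0.81, [355.3, 271.9], 292), (0.63, [289.2, 148.8], 197), (0.59, [298.6, 327.7], 660)]
wheel_cream top [(0.81, [394.1, 135.9], 373), (0.51, [255.5, 263.2], 189)]
   3D [368.1 149.3   5.1] [ 0.  0. -0. -0.]
   side only z0/z10 [368.8 145.8] [367.6 152.7]
   3D [ 656.9 -216.4    9.4] [-0.1 -0.   0.   0.1]
   side only z0/z10 [ 661.7 -228. ] [ 656.2 -215.6]
   side only z0/z10 [443.  301.8] [440.7 306.4]
wheel_teal side [(0.68, [320.7, 221.7], 381)]
wheel_teal top [(0.86, [300.3, 211.3], 318)]
   3D [482.1  34.6   8.8] [-0.3 -0.1  0.1  0.3]
   side only z0/z10 [483.8  27.1] [480.9  35.7]
wheel_blue side [(0.72, [231.0, 279.5], 864)]
wheel_blue top [(0.67, [216.7, 167.5], 444)]
   3D [617.4 238.1  -2.7] [ 0.9  0.3 -0.3 -1.1]
   side only z0/z10 [618.2 239.5] [613.4 245. ]
wheel_orange side [(0.85, [307.2, 271.9], 804), (0.31, [242.0, 342.7], 1022)]
wheel_orange top [(0.94, [244.2, 222.2], 620), (0.21, [322.7, 144.8], 814)]
   3D [469.1 173.4  -2.1] [-0.1 -0.   0.   0.1]
   side only z0/z10 [468.4 174.7] [465.8 181.2]
   side only z0/z10 [534.5 359.9] [530.9 363.6]
```

View pics/s6.png

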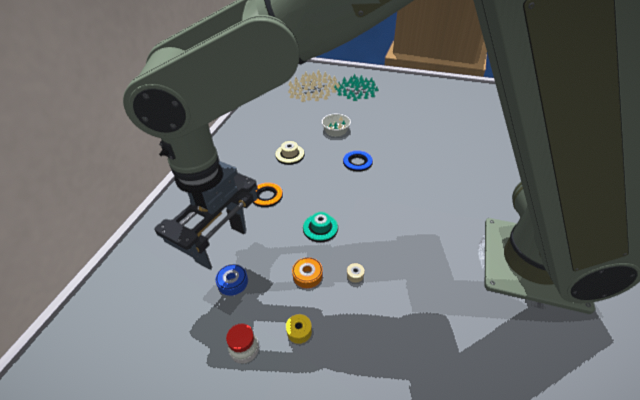

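View pics/t6.png

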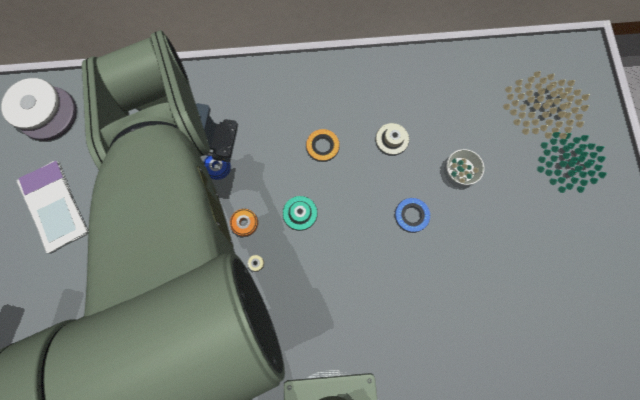

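Both small wheels sit flat on their pads (side (290,148) and (320,221)). Next the blue wheel at (618,238).

>>> {"method": "arm_command", "body": {"deltas": [[1,[-1,1,-40],0],[1,[-1,1,-75],0],[1,[-1,1,-95],0],[1,[-1,1,-105],0],[1,[-1,1,-111],0],[1,[-1,1,-114],0],[1,[-1,1,-115],0],[1,[-1,1,-115],0],[0.5,[-1,1,-115],0],[0.5,[-1,1,-115],0],[0.5,[-1,1,-115],0],[0.5,[-1,1,-115],0],[0.5,[-1,1,-115],0],[0.5,[-1,1,-115],0],[0.5,[-1,1,-113],0],[0.5,[-1,1,-108],0],[0.5,[-1,1,-100],0],[0.5,[-1,1,-100],0]]}}

```text
time_s: 20.4
ee_pos: [619.3, 238.3, 31.4]
ee_rot: [34.6, 89.8, 21.1]
force: [0.9, 0.7, -1.0]
gripper_width: 65.1
```

```bash
python3 - <<'E'
from h import *
P=grab()
t=[cv2.resize(P[v]["img"][w-40:w+40,u-40:u+40],(390,390)) for v,(u,w) in (("side",(230,270)),("top",(215,165)))]
cv2.imwrite("pics/c7.png",np.hstack(t)[:,:,::-1])
E
```

```text
(no output)
```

View pics/c7.png

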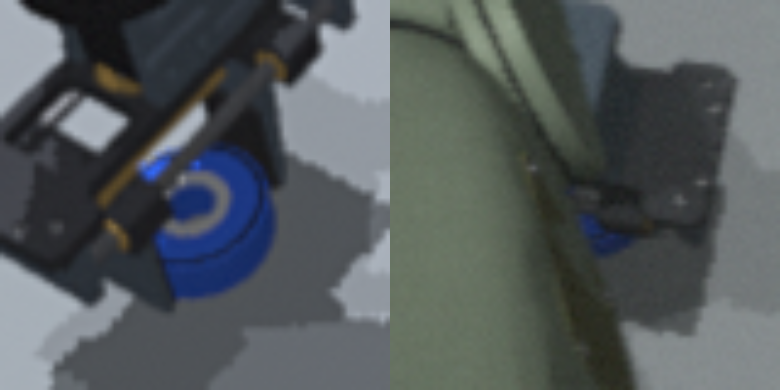

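Blue wheel is gripped level (left tile, (200,220)). Carry it to the blue pad.

>>> {"method": "arm_command", "body": {"deltas": [[0.5,[0,0,20],0],[0.5,[0,0,55],0],[0.5,[0,0,85],0],[0.5,[0,0,100],0],[0.5,[-163.5,-477,100],0],[0.5,[-163.5,-477,100],0],[0.5,[-163.5,-477,100],0],[0.5,[-163.5,-477,100],0],[0.5,[-163.5,-477,100],0],[0.5,[-163.5,-477,100],0],[0.5,[-163.5,-477,100],0],[0.5,[-163.5,-477,100],0],[0.5,[-163.5,-477,100],0],[0.5,[-163.5,-477,100],0],[0.5,[-163.5,-477,100],0],[0.5,[-163.5,-477,100],0],[0.5,[-163.5,-477,100],0],[0.5,[-163.5,-477,100],0],[0.5,[-163.5,-477,100],0],[0.5,[-163.5,-477,100],0]]}}

```text
time_s: 22.5
ee_pos: [455.3, -238.1, 130.0]
ee_rot: [111.8, 90.0, 98.4]
force: [0.1, -0.2, -1.2]
gripper_width: 65.0
```

>>> {"method": "arm_command", "body": {"deltas": [[0.5,[0,0,-30],0],[0.5,[0,0,-60],0],[0.5,[0,0,-80],0],[0.5,[0,0,-92],0],[0.5,[0,0,-98],0],[0.5,[0,0,-101],0],[0.5,[0,0,-103],0],[0.5,[0,0,-104],0],[0.5,[0,0,-105],0],[0.5,[0,0,-105],0],[0.5,[0,0,-105],0]]}}

```text
time_s: 23.6
ee_pos: [455.0, -239.1, 25.3]
ee_rot: [-8.8, 90.0, -22.3]
force: [1.1, -1.1, -1.2]
gripper_width: 65.0
```

>>> {"method": "arm_command", "body": {"deltas": [[0.5,[0,0,-0.5],0],[0.5,[0,0,-1],0],[0.5,[0,0,-1],0],[0.5,[0,0,-1],0]]}}

```text
time_s: 24.0
ee_pos: [455.0, -239.1, 25.1]
ee_rot: [-7.4, 90.0, -21.0]
force: [-2.7, 1.0, 9.0]
gripper_width: 65.4
```

>>> {"method": "arm_command", "body": {"deltas": [[0.85,[0,0,0],0],[1,[0,0,0],0],[1,[0,0,0],0],[1,[0,0,0],0],[1,[0,0,0],0],[1,[0,0,10],0],[1,[0,0,40],0],[1,[0,0,80],0],[1,[0,0,106],0],[1,[14,413,106],0],[1,[14,413,106],0],[1,[14,413,106],0],[1,[14,413,106],0],[1,[14,413,106],0],[1,[14,413,106],0],[1,[14,413,106],0],[1,[14,413,106],0],[1,[14,413,106],0],[1,[14,413,106],0],[1,[14,413,106],0]]}}

```text
time_s: 26.0
ee_pos: [468.7, 173.1, 130.1]
ee_rot: [-94.1, 90.0, -107.7]
force: [0.4, -0.5, -0.3]
gripper_width: 91.1
```

```bash
python3 look.py 8
```

```text
wheel_cream side [(0.57, [298.8, 328.3], 656), (0.56, [355.3, 272.0], 267)]
wheel_cream top [(0.84, [394.1, 136.1], 325), (0.48, [259.9, 264.9], 62)]
   side only z0/z10 [442.1 302.8] [439.8 307.4]
   3D [367.  141.2  -6.7] [ 1.2  0.2 -0.2 -1.3]
   side only z0/z10 [368.8 146. ] [367.6 152.9]
wheel_teal side [(0.46, [321.8, 224.5], 245)]
wheel_teal top [(0.58, [300.7, 211.7], 356)]
   3D [481.4  34.   -1.3] [-1.  -0.2  0.2  1. ]
   side only z0/z10 [478.5  35.2] [475.7  43.7]
wheel_blue side [(0.63, [358.1, 155.2], 380)]
wheel_blue top [(0.86, [414.5, 213.3], 623)]
   3D [ 454.8 -239.9   11.1] [-0.3 -0.1  0.   0.2]
   side only z0/z10 [ 456.8 -254. ] [ 454.3 -241.2]
wheel_orange side [(0.84, [307.1, 272.2], 811)]
wheel_orange top []
   side only z0/z10 [468.4 175.7] [465.7 182.2]
```

View pics/s8.png

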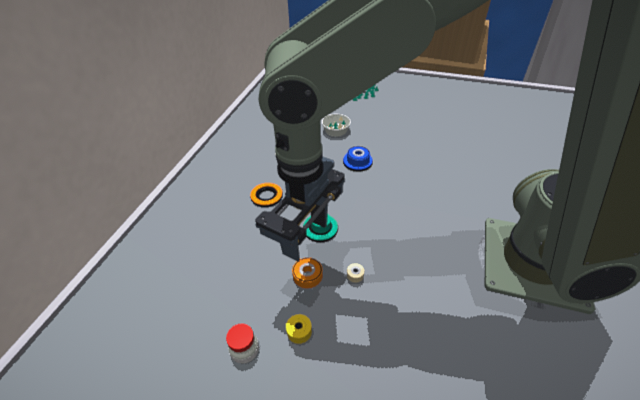

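Blue wheel rests on its pad (side (358,155)). Last, the orange wheel directly below the gripper at (307,272).

>>> {"method": "arm_command", "body": {"deltas": [[1,[0,0.5,-40],0],[1,[0,0.5,-75],0],[1,[0,0.5,-95],0],[1,[0,0.5,-105],0],[1,[0,0.5,-111],0],[1,[0,0.5,-114],0],[1,[0,0.5,-115],0],[1,[0,0.5,-115],0],[0.5,[0,0.5,-115],0],[0.5,[0,0.5,-115],0],[0.5,[0,0.5,-115],0],[0.5,[0,0.5,-115],0],[0.5,[0,0.5,-115],0],[0.5,[0,0.5,-115],0],[0.5,[0,0.5,-113],0],[0.5,[0,0.5,-100],0],[0.5,[0,0.5,-60],0],[0.5,[0,0.5,-20],0],[0.5,[0,0.5,0],0],[0.5,[0,0.5,0],0]]}}

```text
time_s: 28.5
ee_pos: [470.7, 175.0, 132.8]
ee_rot: [32.1, 89.6, 18.6]
force: [0.6, -0.5, -1.1]
gripper_width: 65.7
```

```bash
python3 - <<'E'
from h import *
P=grab()
t=[cv2.resize(P[v]["img"][w-40:w+40,u-40:u+40],(390,390)) for v,(u,w) in (("side",(300,245)),("side",(307,270)))]
cv2.imwrite("pics/c9.png",np.hstack(t)[:,:,::-1])
E
```

```text
(no output)
```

View pics/c9.png

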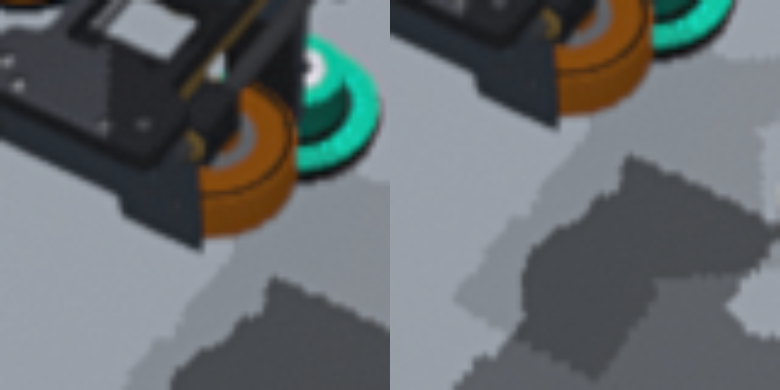

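>>> {"method": "arm_command", "body": {"deltas": [[0.5,[186.5,-209,0],0],[0.5,[186.5,-209,0],0],[0.5,[186.5,-209,0],0],[0.5,[186.5,-209,0],0],[0.5,[186.5,-209,0],0],[0.5,[186.5,-209,0],0],[0.5,[186.5,-209,0],0],[0.5,[186.5,-209,0],0],[0.5,[186.5,-209,0],0],[0.5,[186.5,-209,0],0],[0.5,[186.5,-209,0],0]]}}

```text
time_s: 29.7
ee_pos: [654.8, -33.5, 130.0]
ee_rot: [166.6, 90.0, 153.1]
force: [0.1, 0.2, -1.1]
gripper_width: 65.8
```

>>> {"method": "arm_command", "body": {"deltas": [[0.5,[0,0,-30],0],[0.5,[0,0,-60],0],[0.5,[0,0,-80],0],[0.5,[0,0,-92],0],[0.5,[0,0,-98],0],[0.5,[0,0,-101],0],[0.5,[0,0,-103],0],[0.5,[0,0,-104],0],[0.5,[0,0,-105],0],[0.5,[0,0,-106],0],[0.5,[0,0,-106],0],[0.5,[0,0,-106],0]]}}

```text
time_s: 30.9
ee_pos: [655.9, -34.6, 25.2]
ee_rot: [15.1, 89.9, 1.6]
force: [-2.5, -0.3, 5.7]
gripper_width: 65.4
```

Contact; release and retreat towards the start side for a clear view.

>>> {"method": "arm_command", "body": {"deltas": [[0.85,[0,0,0],0],[1,[0,0,0],0],[1,[0,0,0],0],[1,[0,0,0],0],[1,[0,0,0],0],[1,[0,0,10],0],[1,[0,0,40],0],[1,[0,0,80],0],[1,[0,0,130],0],[1,[0,0,180],0],[1,[-450,500,200],0],[1,[-450,500,200],0],[1,[-450,500,200],0],[1,[-450,500,200],0],[1,[-450,500,200],0],[1,[-450,500,200],0],[1,[-450,500,200],0],[1,[-450,500,200],0],[1,[-450,500,200],0],[1,[-450,500,200],0]]}}

```text
time_s: 32.9
ee_pos: [319.5, 338.2, 219.9]
ee_rot: [59.3, 89.9, 45.7]
force: [0.3, 0.2, 0.2]
gripper_width: 91.1
```

>>> {"method": "arm_command", "body": {"deltas": [[1,[0,0,0],0],[1,[0,50,0],0],[1,[0,80,0],0],[1,[0,80,0],0],[1,[0,80,0],0],[1,[0,80,0],0]]}}

```text
time_s: 33.5
ee_pos: [321.3, 415.6, 219.0]
ee_rot: [-81.5, 90.0, -95.1]
force: [-0.2, 0.3, 0.7]
gripper_width: 91.5
```

```bash
python3 look.py 10
```

```text
wheel_cream side [(0.84, [299.0, 328.0], 642), (0.68, [309.5, 229.0], 291)]
wheel_cream top [(0.96, [188.6, 238.0], 349), (0.54, [256.0, 263.1], 180)]
   3D [440.1 306.    8.8] [-0. -0.  0.  0.]
   side only z0/z10 [442. 302.] [439.8 306.6]
   side only z0/z10 [502.6  57. ] [499.4  65.2]
wheel_teal side [(0.67, [314.0, 223.1], 103)]
wheel_teal top [(0.8, [300.4, 211.8], 340), (0.57, [392.5, 138.7], 887), (0.56, [322.1, 148.3], 619)]
   side only z0/z10 [498.   36.1] [494.9  44.6]
wheel_blue side []
wheel_blue top [(0.8, [414.9, 213.7], 670)]
wheel_orange side [(0.76, [265.4, 188.8], 510)]
wheel_orange top [(0.83, [323.5, 142.0], 581)]
   3D [655.8 -36.5   8.7] [-0. -0.  0.  0.]
   side only z0/z10 [660.5 -44.9] [655.  -35.2]
```

View pics/s10.png

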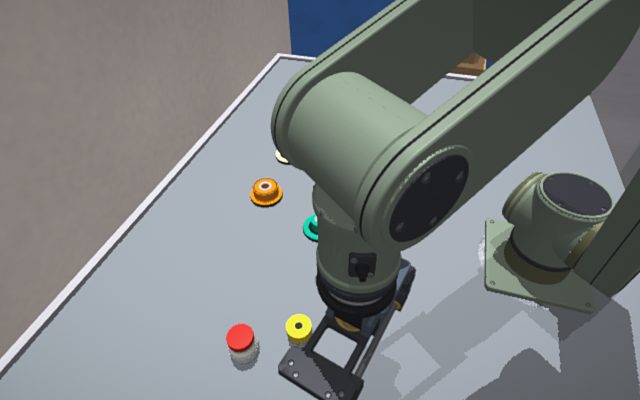

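View pics/t10.png

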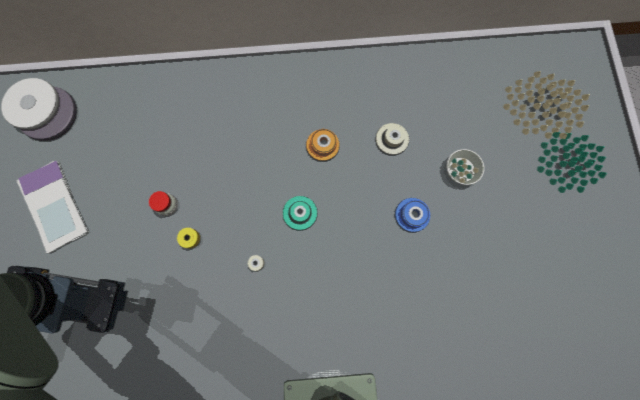

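```bash
python3 - <<'E'
from h import *
P=cams.grab_frame("top")
t=[cv2.resize(P["img"][w-24:w+24,u-24:u+24],(190,190)) for u,w in ((323,144),(392,138),(300,212),(413,214))]
cv2.imwrite("pics/c11.png",np.hstack(t)[:,:,::-1])
for n,c,r in (("orange",(655.2,-34.5),33),("cream",(656.6,-214),24),("teal",(482.6,37),24),("blue",(454.8,-239),33)):
    d=cams.silhouettes(P,"wheel_"+n); e=feat(hull(P,(*c,10),r,24))
    for q in d:
        f=rfeat(q["region"])[0]
        if np.hypot(*(f-e))<8: print(n,"exp",e.round(1),"seen",f.round(1))
E
```

```text
orange exp [322.8 142.1] seen [323.5 142. ]
cream exp [393.3 136.1] seen [393.8 136.7]
teal exp [299.4 211.4] seen [300.2 212. ]
blue exp [414.  213.6] seen [414.8 213.8]
```

View pics/c11.png

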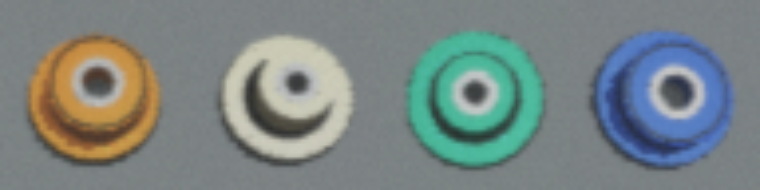

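All four wheels appear flat and within about 1 px (about 2 mm) of where a centred wheel would show. Handing in.

```bash
python3 -c "
from workcell import env
print(env.job_done()); print(env.state()['time_s'])"
```

```text
the job is handed in; nothing more can be done
None
the job is handed in; nothing more can be done
```

I lifted the cream wheel out of the orange one and the teal wheel out of the blue one. I then set each of the four wheels down on the pad of its own colour, and handed the job in at about 35 s of the 102 s allowed; the hand-in reports no verdict.

**Last checks:**
- **Centring:** in the last top view each wheel shows within about 1 px (roughly 2 mm) of where a centred wheel would appear, against the 12 mm allowed.
- **Height and flatness:** where two views could be used, the undersides measured 9–11 mm above the counter. All four look flat in the enlarged crops.
- **Bystanders:** the jar and the dish show where they were at the start, by eye in the top view. The arm ended clear of everything.

**Disagreements and misses:**
- **Force reading:** one reading during the cream lift matched the weight of both wheels. The picture showed the orange wheel still in place, and later readings were lower.
- **Arm in the way:** the arm hid the blue wheel and most of the cream and teal wheels from the final side view, so their last check is from the top view only. Earlier two-view measurements put cream and blue within about 3 mm of their pad centres. For teal, one network outline, taken while partly hidden, disagreed in height.

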